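Put the brass collet away in the latched collet case

ROBOT

A 6-joint arm with a two-finger parallel gripper is mounted at the origin on the work surface. World frame = base frame: x ahead of the robot, y to its left, z up, the work surface at z = 0. Lengths are in m, angles in rad, forces in N, time in s.
With the tool pointing down it reaches from about 0.35 to 0.95 m from the base axis. Payload 17.4 kg.
Tool frame: the origin (TCP) lies on the centre line of the jaws, within the pads' length; the fingertips stand 17 mm ahead of it and the grasp point (between the pads) lies 2 mm behind it (env.tips_ahead is the distance from the TCP to the fingertips, in m); z points along the fingers, y is the line along which they close (so a half turn about z gives the same grasp; the last joint's range is limited). The gripper opens to 93 mm and grips with 3 to 60 N. Pads are 15 mm wide; open, the fingers measure 128 mm over their backs; the gripper's body (75 mm by 188 mm) begins 65 mm behind the grasp point.
Start: joints at [-1.169, 0.116, 1.442, -0, 1.584, -0.038], TCP at [0.287, -0.611, 0.236] pointing down, gripper open.
Joint ranges: [-2.83, 2.83], [-0.83, 2.19], [0.07, 2.5], [-1.14, 4.28], [0.01, 3], [-2.97, 2.97]. Speed limits (rad/s): [1.89, 1.89, 2.22, 3.14, 3.14, 3.14].

INTERFACE

Orientations are given as a unit quaternion [x, y, z, w].
In Python, from workcell import env, cams, search_frame, silhouettes, spot_point gives the robot as it stands.
- The arm moves only by the tool jog_arm, never from a script. Its argument "increments" is a list of rows, each an object with "dp": the shift along the world's x, y, z in m, a list of three; "yaw": the turn about the world's z in rad. In form: [{"dp": [dx, dy, dz], "yaw": yaw}, ...]. A call has 1 to 20 rows; each row is the pose to reach, as a shift and turn from the pose commanded when the call began; what a row does not reach only later rows make up. A row lasts 1/12 s, in which the tool goes at most 41.7 mm and 7.16 degrees, less where a joint would pass 70% of its speed; a pose out of reach is approached as far as the arm can. A call with a gripper value outside its range is refused whole. "hand" is the closure in counts, from 0 (fully open) to 255 (shut), set as the call begins (left out, the last holds). The fingers move at their own pace and stop on an object; the grip force is fixed at half the most. Time passes only in rows, so rows that repeat a pose let the fingers close. It gives the time, the measured TCP pose, the force, the opening and the grip force at its end, in the units of the state.
- env.get_obs(): the state, without advancing time (a new reading comes with each control period).
- cams.capture(name): name is "scene" or "side" or "wrist"; returns the picture (400x640x3 uint8, red, green, blue); there is no depth.
- cams.camera_info(name): a dict with "camera_matrix" (3x3 intrinsics, pixels), "eye" and "orientation" of the camera in the world. Camera axes: x right, y down, z forward; pixel columns grow to the right and rows downward; lengths in m; the calibration is good to about 2 mm. A picture is of the moment at which its call begins: read the wrist's pose just before it. camera_info takes no time and is no camera call; for the wrist camera it gives the pose at the moment of the call.
- env.finish_job(): hands the job in; it is judged then, once.
Trained networks look in the newest picture that a camera, given by its name, has taken for a name from the list of things; names that differ only in an ending like _2 or _b are one class to them, and where a whole thing is asked for, a point or a joint stands for the part that bears it (a point fixed in the world has none). Each returns a list of dicts, best first, with "conf" (0 to 1); they miss things now and then, are a little off and sometimes report something else, mostly with a low value. They report only what shows in the picture. A call takes as long as a camera call.
- search_frame(camera, target): "position" ([x, y, z] in m, in world coordinates, good to about 4 mm: the middle of the surface that is visible of it).
- silhouettes(camera, target): "region" (400x640 bool, what is visible of it).
- spot_point(camera, target): "position" ([x, y, z] in m, in world coordinates, good to about 4 mm: a listed point, or the origin of a listed thing).
The state is a dict: "clock": time; "q": joint angles; "joint_velocities": joint speeds; "joint_efforts": joint torques, N m; "tool_pos": TCP position; "orientation": TCP orientation; "force": force on the tool from outside, world axes, zero at the start; "wrist_torque": the same for the moment, N m; "width": finger opening in m; "grasp_force": force on a finger pad.
Only numpy, scipy, OpenCV 4.12 (cv2) and the standard library are available. Lean on these libraries where they do the work, as an engineer would, in place of code of your own. Each camera call takes 0.05 s, during which the arm holds its last target. There are 200 camera calls.

TASK

Put the brass collet away: press the red button on the green collet case so that its tray pops out, let the button come up, stand the brass collet upright in the tray's empty round pocket and let go of it, then push the tray home, past the first catch that it stands on now, until it clicks on the second and stays there by itself (how far in that is differs each time, so go by feel). Work gently, with no more than a firm finger's push (under 25 N) on the case, its button and its tray, and leave the other things where they are.

Things in the scene. Friction and masses are not known exactly. Their poses are not given: they have to be found in the camera images.
- tray (a joint): the case's sliding tray; m, grows as it comes out: 0 = on its first catch (the start), 0.045 = fully out. Home, the second catch, is at an unknown place between -0.013 and -0.038 (its setting differs each time), a rigid stop 2 mm deeper. A spring always pushes it out (2 N out, 5 to 6 N at home); each catch adds about 3 N over 8 mm, then clicks. Stop by feel: 15 N means the stop
- release (a joint): the round red push button on the case's top that works the latch; m pressed, 0 = up, 0.007 = fully down; spring 1.5 N at first, 5 N fully down; the latch lets go when it is more than 0.003 down; it comes up by itself when let go. It also dips and comes up at each catch as the tray is pushed in
- case: green steel collet case, fixed to the table, 200 (x) x 200 (y) x 76 high; origin at the centre of its underside; its own x axis points from the open front (at x = -100 mm) to the back, z up. The tray comes out along its -x. The mouth is 70 mm high; the tray's front panel never enters it: it stands 44 mm before the case at the start, 6 to 31 mm when home
- release_top (a point): centre of the top of the red button (30 mm diameter), 88 mm above the table; it stands 9 mm proud of its black collar; x axis as the case's. In the case's frame at x = -40, y = +70 mm. Pressed straight down
- tray_front (a point): centre of the outer face of the tray's aluminium front panel (196 wide, 12 thick, from 3 to 73 mm above the table, smooth, no handle), 38 mm above the table; moves with the tray; axes as the case's (its -x points out of the panel)
- pocket (a point): centre of the floor of the tray's empty round pocket, 13 mm above the table: a 30 mm hole, 14 mm deep, in a wooden block 60 (x) x 80 (y) whose top is 27 mm above the table; it lies 56 mm behind the panel's outer face and moves with the tray. 55 mm farther in, two old steel collets are fixed in the tray at y = 0 and -50 mm. Axes as the case's
- brass_collet_mid (a point): the loose brass-coloured collet that belongs in the pocket: a solid of revolution standing upright, 46 high, 30 mm diameter over its upper 16 mm, tapering down to a 23 mm foot; this point is on its axis, 23 mm above its foot; z up along its axis; about 0.16 kg
- steel_collet_mid (a point): a bystander: same shape as the brass collet but grey steel; stays where it is
- wood_knob: a bystander: turned wooden knob, 34 mm diameter, 42 high; origin under its centre
- glue: a bystander: white glue bottle with blue label, 56 mm diameter, 150 high; origin under its centre
- wax: a bystander: yellow tin, 72 mm diameter, 55 high; origin under its centre
- gouge: a bystander: screwdriver-like tool, 240 mm long, lying along its x; origin under its middle
- mallet: a bystander: hammer lying along its x, about 280 mm long; origin under its middle
- offcut: a bystander: light wood offcut 110 x 55 x 30; origin under its centre

How it is judged:
On the way, in this order (a step that is already met when the one before it is completed fails the run):
1. the red button is pressed until the latch lets go (value of joint release above 0.003 m).
2. the tray has popped out and the button is up again (value of joint tray above 0.035 m and value of joint release below 0.0015 m), for 0.2 s.
3. the brass collet stands in the pocket of the open tray, let go (horizontal distance between brass_collet_mid and pocket below 0.005 m and z of brass_collet_mid in the frame of pocket between 0.018 and 0.027 m and angle between brass_collet_mid's own z axis and vertical below 0.15 rad and value of joint tray above 0.03 m and contact force between the fingers and brass_collet below 0.1 N), for 0.2 s.
At the end, for the whole second after the job is handed in: the tray is held home by its second catch (more than 10.5 mm deeper than the first catch) with the button up, and the brass collet stands at rest in the pocket: axis within 5 mm of the pocket's centre, its middle 18 to 27 mm above the pocket floor, tilted less than 0.15 rad (horizontal distance between brass_collet_mid and pocket below 0.005 m and z of brass_collet_mid in the frame of pocket between 0.018 and 0.027 m and angle between brass_collet_mid's own z axis and vertical below 0.15 rad and value of joint tray below -0.0105 m and value of joint release below 0.0015 m and linear speed of brass_collet below 0.02 m/s); the robot touches nothing.
It fails at once if the robot presses on the case, its button or its tray with more than 25 N (contact force between any of the fingers, the arm and case above 25 N).
It fails at once if the brass collet is pressed against the case or tray with more than 25 N (contact force between brass_collet and case above 25 N).
It fails at once if a bystander is moved more than 30 mm (distance of any of steel_collet_mid, wood_knob, glue, wax, gouge, mallet, offcut from where it was at the start of the episode above 0.03 m).
It also fails if it takes over 67 s, if anything falls off the work surface, if the arm or the gripper's body presses on something with over 40 N, if the wrist force passes 120 N, or if a joint passes its speed limit or range.

## Working session

There is one attempt and no reset: what is moved stays moved. The work goes in short steps, Python scripts to look and compute and a tool call to move; the robot and the scene stay as the last step left them, time stands still between calls to the robot, and variables do not carry over. Pictures are saved under pics/ and viewed, at most 10 in all, crops included, and the job is handed in when it is done.

Besides the shell and the picture viewer there is one more tool, called after "Call:" by a JSON object that holds its "method" and its "body". jog_arm: Moves the arm, as the interface text tells. Its arguments: {"type":"object","properties":{"increments":{"type":"array"},"hand":{"type":"number"}},"required":["increments"]}

```bash
mkdir -p pics; cat > h.py <<'E'
import numpy as np, cv2
from workcell import env, cams, search_frame, silhouettes, spot_point
def snap(n,f):
    im=cams.capture(n); cv2.imwrite('pics/'+f,im[:,:,::-1]); return im
E
python3 - <<'E'
from h import *
for n in("scene","side"):
    snap(n,n+'0.png')
    for t in("release_top","tray_front","pocket","case","brass_collet_mid","steel_collet_mid","wood_knob","glue","wax","mallet","offcut","gouge"):
        print(n,t,[(np.round(d['position'],3).tolist(),round(d['conf'],2)) for d in spot_point(n,t)[:2]])
o=env.get_obs();print(o)
a=cv2.imread('pics/scene0.png');b=cv2.imread('pics/side0.png')
cv2.imwrite('pics/both.png',cv2.resize(np.vstack([a,b]),(480,600)))
E
```

```text
scene release_top [([0.651, -0.117, 0.082], 0.65)]
scene tray_front [([0.518, -0.163, 0.042], 0.76)]
scene pocket [([0.581, -0.172, 0.01], 0.94)]
scene case [([0.679, -0.194, -0.004], 0.8)]
scene brass_collet_mid [([0.681, -0.193, -0.003], 0.38)]
scene steel_collet_mid [([0.599, 0.299, 0.026], 0.52)]
scene wood_knob [([0.511, 0.266, -0.003], 0.69)]
scene glue [([0.398, -0.457, -0.002], 0.91)]
scene wax [([0.557, -0.458, -0.0], 0.66), ([0.582, -0.175, 0.013], 0.43)]
scene mallet [([0.638, 0.471, 0.005], 0.8), ([0.679, -0.197, -0.004], 0.65)]
scene offcut [([0.421, 0.42, 0.003], 0.94)]
scene gouge [([0.358, -0.291, -0.002], 0.73)]
side release_top [([0.656, -0.116, 0.09], 0.51)]
side tray_front [([0.524, -0.164, 0.042], 0.95), ([0.394, -0.454, -0.001], 0.71)]
side pocket [([0.58, -0.177, 0.016], 0.73)]
side case [([0.681, -0.193, -0.006], 0.97), ([0.524, -0.161, 0.037], 0.71)]
side brass_collet_mid [([0.399, 0.22, 0.023], 0.48)]
side steel_collet_mid [([0.597, 0.3, 0.022], 0.53)]
side wood_knob [([0.512, 0.268, 0.003], 0.43)]
side glue [([0.397, -0.453, -0.001], 0.8), ([0.512, 0.268, 0
[... 276 characters left out ...]
78947e+00,  1.15991346e-01,  1.44159697e+00, -2.28071943e-06,
        1.58402863e+00, -3.78082652e-02]), 'joint_velocities': array([-6.77288432e-04,  2.82849434e-04, -6.91350751e-04,  8.61729842e-05,
        2.03399679e-04, -1.09094449e-03]), 'joint_efforts': array([-8.41569872e-04, -7.21033359e+01, -6.22749281e+01,  7.79105444e-02,
        1.85650215e-02,  2.28601249e-05]), 'tool_pos': array([ 0.28738157, -0.61076478,  0.23565386]), 'orientation': array([ 9.75917622e-01,  2.18139394e-01, -3.32039216e-06, -1.17354810e-05]), 'force': array([-0.23062547, -0.09155745,  0.3081813 ]), 'wrist_torque': array([ 0.01135832, -0.03626414,  0.02552658]), 'grasp_force': 0.0, 'width': 0.09295918349703873}
```

View pics/scene0.png

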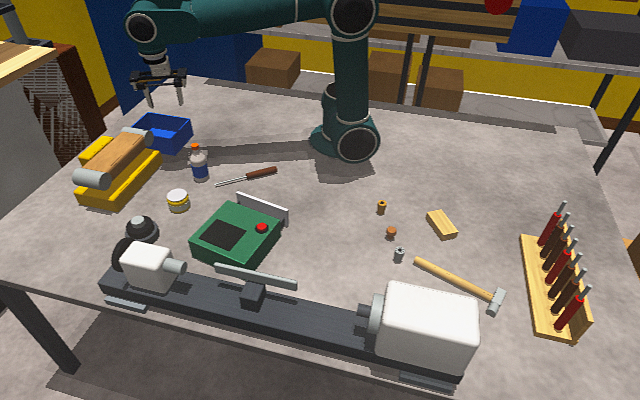

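The scene picture shows the green case at (235,235) with its red button at (262,228) and its panel at (262,207). The brass collet is at (381,207), the knob at (391,232) and the steel collet at (398,255). The detected points agree with the given geometry, with case yaw about -0.187. Next I go above the button with the fingers closed.

Call:
{"method": "jog_arm", "body": {"increments": [{"dp": [0.03, 0.04, 0], "yaw": -0.1}, {"dp": [0.06, 0.08, 0], "yaw": -0.2}, {"dp": [0.09, 0.12, 0], "yaw": -0.3}, {"dp": [0.115, 0.155, 0], "yaw": -0.4}, {"dp": [0.14, 0.19, 0], "yaw": -0.5}, {"dp": [0.165, 0.222, 0], "yaw": -0.627}, {"dp": [0.19, 0.255, 0], "yaw": -0.627}, {"dp": [0.215, 0.29, 0], "yaw": -0.627}, {"dp": [0.24, 0.323, 0], "yaw": -0.627}, {"dp": [0.265, 0.356, 0], "yaw": -0.627}, {"dp": [0.29, 0.39, -0.01], "yaw": -0.627}, {"dp": [0.315, 0.424, -0.02], "yaw": -0.627}, {"dp": [0.34, 0.457, -0.03], "yaw": -0.627}, {"dp": [0.36, 0.485, -0.036], "yaw": -0.627}, {"dp": [0.367, 0.494, -0.036], "yaw": -0.627}, {"dp": [0.367, 0.494, -0.036], "yaw": -0.627}, {"dp": [0.367, 0.494, -0.036], "yaw": -0.627}], "hand": 255}}

```text
clock: 2.72
tool_pos: [0.6549, -0.1152, 0.1988]
orientation: [0.996, -0.092, -0.001, -0.0]
force: [0.3, -0.5, 0.4]
width: 0.0001
grasp_force: 0.0
```

```bash
python3 - <<'E'
from h import *
o=env.get_obs();print(o['clock'],o['tool_pos'],o['orientation'],o['width'],o['force'],o['q'])
snap("wrist","w1.png")
for t in("release_top","tray_front","pocket","case"):
    print(t,[(np.round(d['position'],3).tolist(),round(d['conf'],2)) for d in spot_point("wrist",t)[:2]])
E
```

```text
2.7167 [ 0.65491468 -0.11517975  0.19882029] [ 9.95744035e-01 -9.21597837e-02 -6.22881192e-04 -5.62866893e-05] 6.591114799164318e-05 [ 0.27476654 -0.52552692  0.36562526] [-2.12430660e-01  1.06906604e-01  1.51096280e+00 -3.75834977e-05
  1.52497353e+00  1.54294893e+00]
release_top [([0.653, -0.116, 0.086], 0.62)]
tray_front []
pocket []
case [([0.679, -0.195, 0.003], 0.6)]
```

View pics/w1.png

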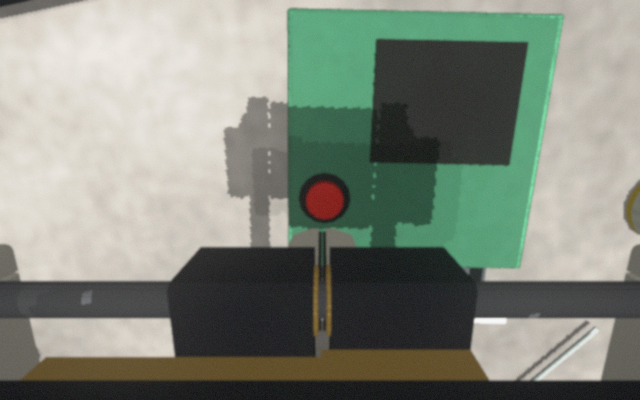

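Wrist picture: the red button is at (325,200), and the case edge at column 288 is vertical, so the yaw is aligned. Now I press the button.

Call:
{"method": "jog_arm", "body": {"increments": [{"dp": [-0.001, -0.001, -0.035], "yaw": 0}, {"dp": [-0.001, -0.001, -0.065], "yaw": 0}, {"dp": [-0.001, -0.001, -0.085], "yaw": 0}, {"dp": [-0.001, -0.001, -0.09], "yaw": 0}, {"dp": [-0.001, -0.001, -0.093], "yaw": 0}, {"dp": [-0.001, -0.001, -0.095], "yaw": 0}, {"dp": [-0.001, -0.001, -0.097], "yaw": 0}, {"dp": [-0.001, -0.001, -0.098], "yaw": 0}, {"dp": [-0.001, -0.001, -0.098], "yaw": 0}]}}

```text
clock: 3.72
tool_pos: [0.6539, -0.1181, 0.103]
orientation: [0.996, -0.094, 0.001, 0.0]
force: [-0.9, -3.0, 4.4]
width: 0.0004
grasp_force: 2.1
```

Call:
{"method": "jog_arm", "body": {"increments": [{"dp": [0, 0, -0.001], "yaw": 0}, {"dp": [0, 0, -0.002], "yaw": 0}, {"dp": [0, 0, -0.0025], "yaw": 0}, {"dp": [0, 0, -0.0025], "yaw": 0}]}}

```text
clock: 4.05
tool_pos: [0.6536, -0.1178, 0.0994]
orientation: [0.996, -0.093, 0.0, 0.0]
force: [2.9, -2.6, 4.9]
width: 0.0003
grasp_force: 2.0
```

```bash
python3 - <<'E'
from h import *
print(env.get_obs()['force'])
for n in("scene","side"):
    snap(n,n+'1.png')
    for t in("tray_front","pocket"):
        print(n,t,[(np.round(d['position'],3).tolist(),round(d['conf'],2)) for d in spot_point(n,t)[:2]])
E
```

```text
[ 2.8535509  -2.58804272  4.90393188]
scene tray_front [([0.476, -0.149, 0.042], 0.58), ([0.655, -0.119, 0.078], 0.49)]
scene pocket [([0.534, -0.164, 0.011], 0.79)]
side tray_front [([0.478, -0.153, 0.039], 0.66)]
side pocket [([0.536, -0.165, 0.012], 0.94)]
```

The tray is fully out (panel at 0.477, moved 45 mm). Next I lift, open the fingers and hover over the brass collet.

Call:
{"method": "jog_arm", "body": {"increments": [{"dp": [0, 0, 0.03], "yaw": 0}, {"dp": [0, 0, 0.065], "yaw": 0}, {"dp": [-0.01, 0.013, 0.095], "yaw": 0}, {"dp": [-0.034, 0.045, 0.1], "yaw": 0}, {"dp": [-0.058, 0.077, 0.1], "yaw": 0}, {"dp": [-0.082, 0.109, 0.1], "yaw": 0}, {"dp": [-0.106, 0.141, 0.1], "yaw": 0}, {"dp": [-0.13, 0.173, 0.1], "yaw": 0}, {"dp": [-0.154, 0.205, 0.1], "yaw": 0}, {"dp": [-0.178, 0.237, 0.1], "yaw": 0}, {"dp": [-0.202, 0.27, 0.1], "yaw": 0}, {"dp": [-0.226, 0.302, 0.1], "yaw": 0}, {"dp": [-0.246, 0.33, 0.09], "yaw": 0}, {"dp": [-0.2536, 0.339, 0.08], "yaw": 0}, {"dp": [-0.2536, 0.339, 0.08], "yaw": 0}, {"dp": [-0.2536, 0.339, 0.08], "yaw": 0}], "hand": 0}}

```text
clock: 5.68
tool_pos: [0.3992, 0.2212, 0.1784]
orientation: [0.996, -0.093, -0.001, 0.0]
force: [0.4, -0.5, -0.0]
width: 0.0925
grasp_force: 0.0
```

```bash
python3 - <<'E'
from h import *
o=env.get_obs();print(o['clock'],o['tool_pos'],o['orientation'],o['width'],o['q'])
I=cams.camera_info("wrist")
snap("wrist","w2.png")
for t in("brass_collet_mid","steel_collet_mid","wood_knob"):
    print(t,[(np.round(d['position'],3).tolist(),round(d['conf'],2)) for d in spot_point("wrist",t)[:2]])
    print([(np.round(d['position'],3).tolist(),round(d['conf'],2)) for d in search_frame("wrist",t)[:2]])
print(I)
snap("side","side2.png")
for t in("brass_collet_mid","release_top"): print(t,[(np.round(d['position'],3).tolist(),round(d['conf'],2)) for d in spot_point("side",t)[:2]])
E
```

```text
5.6833 [0.39923729 0.22118725 0.17841858] [ 9.95697664e-01 -9.26574414e-02 -7.14825134e-04  4.99249129e-04] 0.09254272855108034 [ 4.50101296e-01 -3.56932931e-01  1.96515260e+00 -1.16428874e-04
  1.53511292e+00  2.20648303e+00]
brass_collet_mid [([0.406, 0.221, 0.026], 0.75)]
[([0.41, 0.218, 0.048], 0.82)]
steel_collet_mid []
[([0.411, 0.219, 0.046], 0.43)]
wood_knob [([0.513, 0.266, -0.002], 0.86)]
[([0.511, 0.263, 0.038], 0.92)]
{'camera_matrix': array([[344.7707571 ,   0.        , 321.85060199],
       [  0.        , 344.7707571 , 196.99538284],
       [  0.        ,   0.        ,   1.        ]]), 'eye': array([0.46473866, 0.20892064, 0.32609048]), 'orientation': array([-0.63337821,  0.76403332,  0.09391586, -0.0791514 ])}
brass_collet_mid [([0.4, 0.218, 0.02], 0.51)]
release_top [([0.652, -0.118, 0.087], 0.42)]
```

View pics/w2.png

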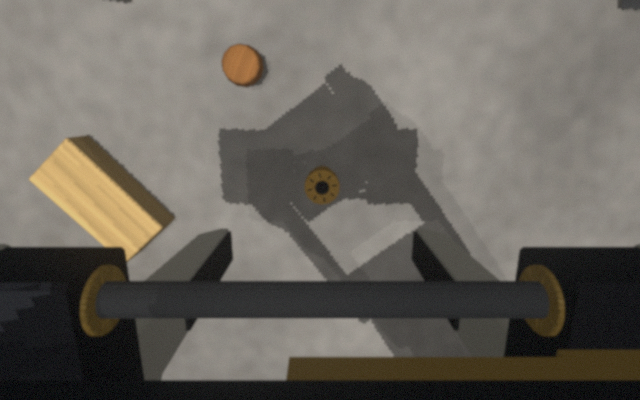

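The collet's top centre shows at (322,187). I project it at z = 0.046.

```bash
cat >> h.py <<'E'
from scipy.spatial.transform import Rotation as R
def proj(I,uv,z):
    d=R.from_quat(I['orientation']).apply(np.linalg.inv(I['camera_matrix'])@[uv[0],uv[1],1]); e=np.array(I['eye'])
    return e+d*(z-e[2])/d[2]
E
python3 - <<'E'
from h import *
print(proj(cams.camera_info("wrist"),(322,187),.046))
E
```

```text
[0.40461785 0.21961364 0.046     ]
```

Call:
{"method": "jog_arm", "body": {"increments": [{"dp": [0.005, -0.0015, -0.03], "yaw": 0}, {"dp": [0.005, -0.0015, -0.06], "yaw": 0}, {"dp": [0.005, -0.0015, -0.09], "yaw": 0}, {"dp": [0.005, -0.0015, -0.115], "yaw": 0}, {"dp": [0.005, -0.0015, -0.132], "yaw": 0}, {"dp": [0.005, -0.0015, -0.141], "yaw": 0}, {"dp": [0.005, -0.0015, -0.141], "yaw": 0}, {"dp": [0.005, -0.0015, -0.141], "yaw": 0}]}}

```text
clock: 6.85
tool_pos: [0.405, 0.2198, 0.0387]
orientation: [0.996, -0.093, 0.0, -0.0]
force: [0.7, 0.3, 0.6]
width: 0.0932
grasp_force: 0.0
```

Call:
{"method": "jog_arm", "body": {"increments": [{"dp": [0, 0, 0], "yaw": 0}, {"dp": [0, 0, 0], "yaw": 0}, {"dp": [0, 0, 0], "yaw": 0}, {"dp": [0, 0, 0], "yaw": 0}, {"dp": [0, 0, 0], "yaw": 0}, {"dp": [0, 0, 0], "yaw": 0}, {"dp": [0, 0, 0], "yaw": 0}, {"dp": [0, 0, 0], "yaw": 0}], "hand": 255}}

```text
clock: 7.52
tool_pos: [0.4048, 0.2197, 0.0382]
orientation: [0.996, -0.093, 0.0, -0.0]
force: [-0.6, -0.3, -0.9]
width: 0.0445
grasp_force: 0.0
```

Call:
{"method": "jog_arm", "body": {"increments": [{"dp": [0, 0, 0], "yaw": 0}, {"dp": [0, 0, 0], "yaw": 0}, {"dp": [0, 0, 0], "yaw": 0}, {"dp": [0, 0, 0], "yaw": 0}, {"dp": [0, 0, 0], "yaw": 0}, {"dp": [0, 0, 0], "yaw": 0}]}}

```text
clock: 8.02
tool_pos: [0.4048, 0.2197, 0.0381]
orientation: [0.996, -0.093, -0.0, 0.0]
force: [1.1, -0.6, -0.6]
width: 0.0293
grasp_force: 30.0
```

Gripped, with 29.3 mm opening. I lift and hover over the pocket.

Call:
{"method": "jog_arm", "body": {"increments": [{"dp": [0, 0, 0.03], "yaw": 0}, {"dp": [0, 0, 0.065], "yaw": 0}, {"dp": [0.005, -0.015, 0.1], "yaw": 0}, {"dp": [0.015, -0.045, 0.125], "yaw": 0}, {"dp": [0.027, -0.08, 0.132], "yaw": 0}, {"dp": [0.039, -0.116, 0.132], "yaw": 0}, {"dp": [0.051, -0.152, 0.132], "yaw": 0}, {"dp": [0.063, -0.188, 0.132], "yaw": 0}, {"dp": [0.075, -0.223, 0.132], "yaw": 0}, {"dp": [0.087, -0.258, 0.132], "yaw": 0}, {"dp": [0.099, -0.293, 0.132], "yaw": 0}, {"dp": [0.111, -0.328, 0.132], "yaw": 0}, {"dp": [0.121, -0.358, 0.132], "yaw": 0}, {"dp": [0.128, -0.378, 0.132], "yaw": 0}, {"dp": [0.13, -0.385, 0.132], "yaw": 0}, {"dp": [0.13, -0.385, 0.132], "yaw": 0}, {"dp": [0.13, -0.385, 0.132], "yaw": 0}, {"dp": [0.13, -0.385, 0.132], "yaw": 0}]}}

```text
clock: 9.52
tool_pos: [0.5345, -0.1642, 0.1701]
orientation: [0.996, -0.093, -0.0, -0.0]
force: [0.0, 0.4, -1.8]
width: 0.0291
grasp_force: 30.0
```

```bash
python3 - <<'E'
from h import *
o=env.get_obs();print(o['clock'],o['tool_pos'],o['orientation'],o['width'],o['grasp_force'])
snap("wrist","w3.png")
for t in("brass_collet_mid","pocket","tray_front"):
    print(t,[(np.round(d['position'],3).tolist(),round(d['conf'],2)) for d in spot_point("wrist",t)[:2]])
E
```

```text
9.5167 [ 0.53453253 -0.16423829  0.17010441] [ 9.95656399e-01 -9.31037590e-02 -8.44139061e-05 -1.37010720e-04] 0.029125064235166354 29.999743919017874
brass_collet_mid [([0.536, -0.17, 0.155], 0.87), ([0.534, -0.163, 0.011], 0.73)]
pocket [([0.536, -0.161, 0.011], 0.75), ([0.393, -0.456, 0.003], 0.2)]
tray_front []
```

View pics/w3.png

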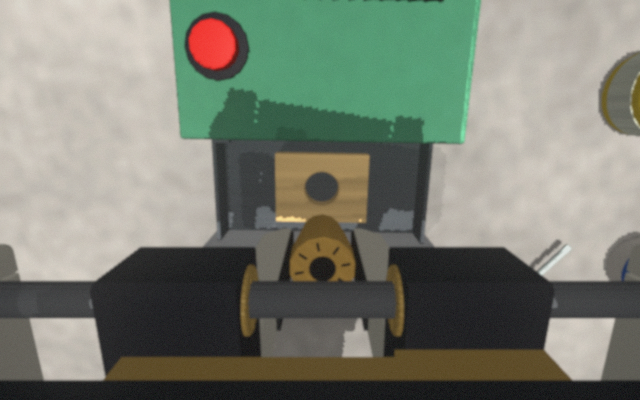

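Picture: pocket hole near (322,187) in the wooden block (275–369, 153–222), and held collet top at (323,267). I fit both numerically.

```bash
python3 - <<'E'
from h import *
I=cams.camera_info("wrist"); im=cv2.imread('pics/w3.png')
g=im[:,:,2].astype(int)
sub=(g[155:220,290:356]<85).astype(np.uint8)
n,l,s,c=cv2.connectedComponentsWithStats(sub)
for k in range(1,n):
    if s[k,4]>50:
        u=(c[k][0]+290,c[k][1]+155); print('hole',s[k],u,proj(I,u,.027)[:2])
# block top corners
m=((im[:,:,2]>im[:,:,0]*1.35)&(im[:,:,2]>70)).astype(np.uint8); m[225:]=0;m[:148]=0
ys,xs=np.where(m[:,260:385]);r=cv2.minAreaRect(np.c_[xs+260,ys].astype(np.float32));print(r)
for p in cv2.boxPoints(r):print(p,proj(I,p,.027)[:2])
sub=(g[252:284,305:342]<45).astype(np.uint8)
n,l,s,c=cv2.connectedComponentsWithStats(sub)
for k in range(1,n):
    if s[k,4]>50:
        u=(c[k][0]+305,c[k][1]+252); print('collet',s[k],u,proj(I,u,.178)[:2])
h=cv2.cvtColor(im,cv2.COLOR_BGR2HSV)
r=((im[:,:,2]>150)&(im[:,:,1]<80)).astype(np.uint8);r[100:]=0
(x,y),rad=cv2.minEnclosingCircle(np.argwhere(r)[:,::-1].astype(np.float32));print('button',x,y,rad,proj(I,(x,y),.088)[:2])
E
```

```text
hole [ 16  18  32  28 708] (np.float64(321.2146892655367), np.float64(186.68785310734464)) [ 0.53760867 -0.16477897]
((321.5, 188.0), (72.0, 95.0), 90.0)
[274. 152.] [ 0.57439443 -0.13124371]
[369. 152.] [ 0.55951525 -0.2099326 ]
[369. 224.] [ 0.49642236 -0.20015906]
[274. 224.] [ 0.51210778 -0.11729124]
collet [  6   6  23  25 425] (np.float64(322.05882352941177), np.float64(268.86823529411765)) [ 0.53334068 -0.16449407]
button 211.5 43.5 25.739173889160156 [ 0.65239749 -0.11744793]
```

Call:
{"method": "jog_arm", "body": {"increments": [{"dp": [0.003, -0.0005, -0.025], "yaw": 0}, {"dp": [0.003, -0.0005, -0.05], "yaw": 0}, {"dp": [0.003, -0.0005, -0.075], "yaw": 0}, {"dp": [0.003, -0.0005, -0.09], "yaw": 0}, {"dp": [0.003, -0.0005, -0.097], "yaw": 0}, {"dp": [0.003, -0.0005, -0.097], "yaw": 0}, {"dp": [0.003, -0.0005, -0.097], "yaw": 0}]}}

```text
clock: 10.3
tool_pos: [0.5381, -0.1656, 0.074]
orientation: [0.996, -0.093, 0.0, 0.0]
force: [-0.0, -0.4, -1.1]
width: 0.029
grasp_force: 30.0
```

```bash
python3 - <<'E'
from h import *
o=env.get_obs();print(o['clock'],o['tool_pos'],o['force'])
a=snap("wrist","w4.png"); b=snap("side","side4.png")
print([(np.round(d['position'],3).tolist(),round(d['conf'],2)) for d in spot_point("side","brass_collet_mid")[:2]])
print([(np.round(d['position'],3).tolist(),round(d['conf'],2)) for d in spot_point("side","pocket")[:2]])
I=cams.camera_info("side");Rm=R.from_quat(I['orientation']).as_matrix();K=I['camera_matrix']
p=Rm.T@(np.array([.537,-.165,.05])-I['eye']);u=K@p/p[2];print(u)
x,y=int(u[0]),int(u[1])
c=cv2.resize(b[max(0,y-50):y+50,max(0,x-60):x+60],None,fx=6.6,fy=6,interpolation=cv2.INTER_CUBIC)[:,:,::-1]
cv2.imwrite('pics/c4.png',c[:600,:800])
E
```

```text
10.3 [ 0.53807541 -0.16563096  0.07396617] [-0.00641907 -0.38175647 -1.07272454]
[([0.535, -0.165, 0.058], 0.5)]
[([0.537, -0.166, 0.012], 0.7)]
[311.06854833 185.23490552   1.        ]
```

View pics/w4.png

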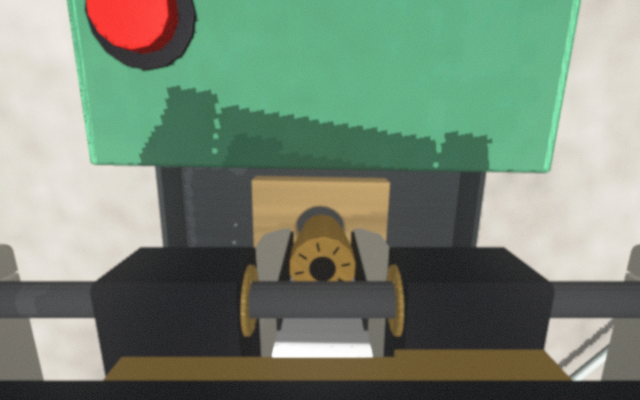

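View pics/c4.png

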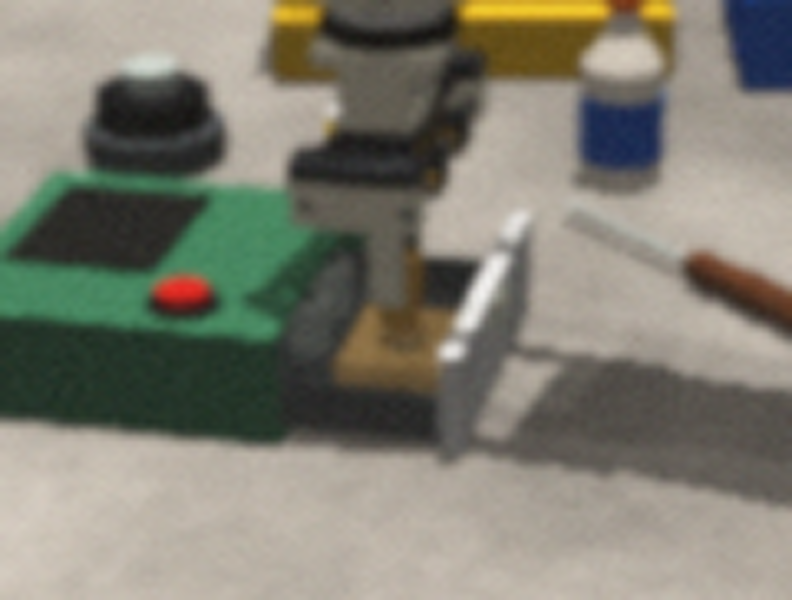

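```bash
python3 - <<'E'
from h import *
I=cams.camera_info("wrist"); im=cv2.imread('pics/w4.png')
for v in range(200,224,2): print(v,im[v,320],end=' ')
print(im[222,288:352:2,2])
f=proj(I,(320.5,206),.027); c,s=np.cos(-.187),np.sin(-.187)
print('far',f,'centre',f[:2]-.015*np.array([c,s]))
print('collet',proj(I,(322.5,268),.082)[:2])
for u in((253,178),(388,180)):print(proj(I,u,.027)[:2])
E
```

```text
200 [107 157 188] 202 [106 157 185] 204 [ 97 144 173] 206 [ 84 107 120] 208 [76 77 77] 210 [74 77 74] 212 [74 75 74] 214 [65 79 92] 216 [ 50  86 109] 218 [ 43  85 108] 220 [ 48  88 110] 222 [ 46  89 112] [173 170 173 164 123  79  71  70  81 102 107 109 111 111 109 110 112 111
 113 114 114 113 112 108 105  92  75  93 139 162 164 161]
far [ 0.55045524 -0.16770192  0.027     ] centre [ 0.53571674 -0.16491324]
collet [ 0.53726507 -0.16623201]
[ 0.57414006 -0.13266685]
[ 0.55844937 -0.20886228]
```

Call:
{"method": "jog_arm", "body": {"increments": [{"dp": [-0.001, 0.0005, -0.005], "yaw": 0}, {"dp": [-0.001, 0.0005, -0.01], "yaw": 0}, {"dp": [-0.001, 0.0005, -0.014], "yaw": 0}, {"dp": [-0.001, 0.0005, -0.017], "yaw": 0}, {"dp": [-0.001, 0.0005, -0.019], "yaw": 0}, {"dp": [-0.001, 0.0005, -0.0205], "yaw": 0}, {"dp": [-0.001, 0.0005, -0.0205], "yaw": 0}, {"dp": [-0.001, 0.0005, -0.0205], "yaw": 0}]}}

```text
clock: 11.17
tool_pos: [0.5368, -0.1653, 0.0527]
orientation: [0.996, -0.093, -0.0, -0.0]
force: [0.2, 0.4, -2.3]
width: 0.0288
grasp_force: 30.0
```

Call:
{"method": "jog_arm", "body": {"increments": [{"dp": [0, 0, -0.0007], "yaw": 0}, {"dp": [0, 0, -0.0013], "yaw": 0}, {"dp": [0, 0, -0.0013], "yaw": 0}, {"dp": [0, 0, -0.0013], "yaw": 0}]}}

```text
clock: 11.5
tool_pos: [0.5368, -0.1653, 0.0514]
orientation: [0.996, -0.093, 0.0, 0.0]
force: [-0.3, -0.1, -1.0]
width: 0.029
grasp_force: 30.0
```

Call:
{"method": "jog_arm", "body": {"increments": [{"dp": [0, 0, 0], "yaw": 0}, {"dp": [0, 0, 0], "yaw": 0}, {"dp": [0, 0, 0], "yaw": 0}, {"dp": [0, 0, 0], "yaw": 0}, {"dp": [0, 0, 0], "yaw": 0}, {"dp": [0, 0, 0], "yaw": 0}, {"dp": [0, 0, 0], "yaw": 0}, {"dp": [0, 0, 0], "yaw": 0}, {"dp": [0, 0, 0], "yaw": 0}, {"dp": [0, 0, 0.03], "yaw": 0}, {"dp": [0, 0, 0.065], "yaw": 0}, {"dp": [0, 0, 0.1], "yaw": 0}, {"dp": [0, 0, 0.12], "yaw": 0}, {"dp": [0, 0, 0.12], "yaw": 0}], "hand": 0}}

```text
clock: 12.67
tool_pos: [0.5382, -0.1658, 0.1767]
orientation: [0.996, -0.093, 0.003, 0.001]
force: [0.6, 0.3, 0.2]
width: 0.0929
grasp_force: 0.0
```

```bash
python3 - <<'E'
from h import *
o=env.get_obs();print(o['clock'],o['tool_pos'],o['width'])
snap("wrist","w5.png")
for t in("brass_collet_mid","pocket"):
  print([(np.round(d['position'],3).tolist(),round(d['conf'],2)) for d in spot_point("wrist",t)[:2]])
E
```

```text
12.6667 [ 0.53824756 -0.16578929  0.17667322] 0.0928754296054644
[([0.539, -0.165, 0.041], 0.74)]
[([0.538, -0.162, 0.013], 0.66)]
```

View pics/w5.png

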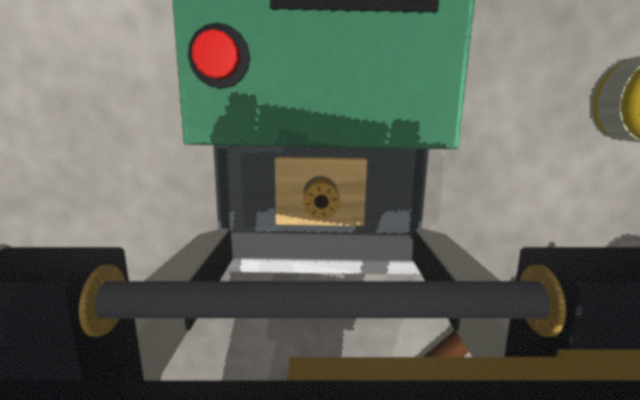

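The collet stands upright in the pocket at (322,200). Before going down in front of the panel I check where the gouge handle ends.

```bash
python3 - <<'E'
from h import *
I=cams.camera_info("scene")
for u in((277,168),(217,185)):print(proj(I,u,.012))
E
```

```text
[ 0.2786786  -0.19184657  0.012     ]
[ 0.43444816 -0.36952717  0.012     ]
```

Call:
{"method": "jog_arm", "body": {"increments": [{"dp": [-0.03, 0.006, 0], "yaw": 0}, {"dp": [-0.06, 0.012, 0], "yaw": 0}, {"dp": [-0.09, 0.017, 0], "yaw": 0}, {"dp": [-0.1, 0.019, 0], "yaw": 0}, {"dp": [-0.1, 0.019, 0], "yaw": 0}, {"dp": [-0.1, 0.019, 0], "yaw": 0}, {"dp": [-0.1, 0.019, 0], "yaw": 0}, {"dp": [-0.1, 0.019, 0], "yaw": 0}, {"dp": [-0.1, 0.019, 0], "yaw": 0}, {"dp": [-0.1, 0.019, 0], "yaw": 0}, {"dp": [-0.1, 0.019, 0], "yaw": 0}, {"dp": [-0.1, 0.019, 0], "yaw": 0}, {"dp": [-0.1, 0.019, 0], "yaw": 0}, {"dp": [-0.1, 0.019, 0], "yaw": 0}, {"dp": [-0.1, 0.019, 0], "yaw": 0}], "hand": 255}}

```text
clock: 14.07
tool_pos: [0.4368, -0.1463, 0.1714]
orientation: [0.996, -0.093, 0.0, 0.0]
force: [0.1, -0.7, -0.1]
width: 0.0008
grasp_force: 0.0
```

Call:
{"method": "jog_arm", "body": {"increments": [{"dp": [0, 0, -0.035], "yaw": 0}, {"dp": [0, 0, -0.07], "yaw": 0}, {"dp": [0, 0, -0.1], "yaw": 0}, {"dp": [0, 0, -0.118], "yaw": 0}, {"dp": [0, 0, -0.122], "yaw": 0}, {"dp": [0, 0, -0.122], "yaw": 0}]}}

```text
clock: 14.57
tool_pos: [0.4363, -0.1461, 0.0486]
orientation: [0.996, -0.093, -0.001, -0.0]
force: [-0.4, 0.1, -0.3]
width: 0.0003
grasp_force: 0.0
```

Call:
{"method": "jog_arm", "body": {"increments": [{"dp": [0.0098, -0.0019, 0], "yaw": 0}, {"dp": [0.0177, -0.0033, 0], "yaw": 0}, {"dp": [0.0226, -0.0043, 0], "yaw": 0}, {"dp": [0.0265, -0.005, 0], "yaw": 0}, {"dp": [0.0295, -0.0056, 0], "yaw": 0}, {"dp": [0.0324, -0.0061, 0], "yaw": 0}, {"dp": [0.0354, -0.0067, 0], "yaw": 0}, {"dp": [0.0383, -0.0073, 0], "yaw": 0}, {"dp": [0.0413, -0.0078, 0], "yaw": 0}, {"dp": [0.0442, -0.0084, 0], "yaw": 0}, {"dp": [0.0472, -0.0089, 0], "yaw": 0}, {"dp": [0.0501, -0.0095, 0], "yaw": 0}, {"dp": [0.0531, -0.01, 0], "yaw": 0}, {"dp": [0.0531, -0.01, 0], "yaw": 0}, {"dp": [0.0531, -0.01, 0], "yaw": 0}]}}

```text
clock: 15.82
tool_pos: [0.49, -0.1563, 0.0492]
orientation: [0.996, -0.093, -0.0, -0.0]
force: [-3.7, -1.6, 0.9]
width: 0.0007
grasp_force: 1.2
```

```bash
cat > f.py <<'E'
from h import *
d=np.array([.983,-.186,0]); F=[];P=[]
for i in range(4):
    o=env.get_obs();F.append(o['force']@d);P.append((o['tool_pos']-[.4363,-.1461,0])@d); im=cams.capture("side")
print(o['clock'],'push',np.round(np.mean(F),2),np.round(F,1),'along mm',np.round(np.mean(P)*1e3,1))
r=[np.round(x['position'],4)[:2].tolist() for x in spot_point("side","tray_front")[:1]];print(r)
E
python3 f.py
```

```text
15.9667 push -2.81 [-3.3 -2.5 -3.7 -1.8] along mm 54.5
[[0.4978, -0.1558]]
```

Call:
{"method": "jog_arm", "body": {"increments": [{"dp": [0.002, -0.0004, 0], "yaw": 0}, {"dp": [0.0039, -0.0007, 0], "yaw": 0}, {"dp": [0.0059, -0.0011, 0], "yaw": 0}, {"dp": [0.0079, -0.0015, 0], "yaw": 0}, {"dp": [0.0098, -0.0019, 0], "yaw": 0}, {"dp": [0.0118, -0.0022, 0], "yaw": 0}, {"dp": [0.0138, -0.0026, 0], "yaw": 0}, {"dp": [0.0157, -0.003, 0], "yaw": 0}, {"dp": [0.0177, -0.0033, 0], "yaw": 0}, {"dp": [0.0197, -0.0037, 0], "yaw": 0}, {"dp": [0.0216, -0.0041, 0], "yaw": 0}, {"dp": [0.0236, -0.0045, 0], "yaw": 0}, {"dp": [0.0256, -0.0048, 0], "yaw": 0}, {"dp": [0.0275, -0.0052, 0], "yaw": 0}, {"dp": [0.0295, -0.0056, 0], "yaw": 0}, {"dp": [0.031, -0.0059, 0], "yaw": 0}, {"dp": [0.031, -0.0059, 0], "yaw": 0}]}}

```text
clock: 17.48
tool_pos: [0.5211, -0.1623, 0.0492]
orientation: [0.996, -0.093, -0.0, 0.0]
force: [-4.8, -2.5, 0.7]
width: 0.0004
grasp_force: 2.1
```

```bash
python3 f.py
```

```text
17.6333 push -4.04 [-4.3 -4.2 -3.8 -3.9] along mm 86.3
[[0.5304, -0.1643]]
```

Call:
{"method": "jog_arm", "body": {"increments": [{"dp": [0.001, -0.0002, 0], "yaw": 0}, {"dp": [0.002, -0.0004, 0], "yaw": 0}, {"dp": [0.002, -0.0004, 0], "yaw": 0}]}}

```text
clock: 17.98
tool_pos: [0.523, -0.1627, 0.0492]
orientation: [0.996, -0.093, -0.0, 0.0]
force: [-4.6, -2.1, -0.6]
width: 0.0004
grasp_force: 2.0
```

```bash
python3 f.py
```

```text
18.1333 push -4.58 [-4.1 -5.3 -4.7 -4.2] along mm 88.3
[[0.534, -0.1646]]
```

Call:
{"method": "jog_arm", "body": {"increments": [{"dp": [0.001, -0.0002, 0], "yaw": 0}, {"dp": [0.002, -0.0004, 0], "yaw": 0}, {"dp": [0.002, -0.0004, 0], "yaw": 0}]}}

```text
clock: 18.48
tool_pos: [0.5249, -0.1631, 0.0492]
orientation: [0.996, -0.094, -0.0, 0.0]
force: [-5.6, -2.5, 1.3]
width: 0.0004
grasp_force: 2.8
```

```bash
python3 f.py
```

```text
18.6333 push -5.67 [-5.1 -6.  -6.1 -5.5] along mm 90.2
[[0.5342, -0.1642]]
```

Call:
{"method": "jog_arm", "body": {"increments": [{"dp": [0.001, -0.0002, 0], "yaw": 0}, {"dp": [0.001, -0.0002, 0], "yaw": 0}]}}

```text
clock: 18.9
tool_pos: [0.5258, -0.1633, 0.0492]
orientation: [0.996, -0.093, -0.0, 0.0]
force: [-6.9, -2.4, 0.8]
width: 0.0007
grasp_force: 3.0
```

```bash
python3 f.py
```

```text
19.05 push -6.31 [-6.4 -6.3 -6.6 -6. ] along mm 91.2
[[0.5363, -0.1666]]
```

Call:
{"method": "jog_arm", "body": {"increments": [{"dp": [0.001, -0.0002, 0], "yaw": 0}, {"dp": [0.001, -0.0002, 0], "yaw": 0}]}}

```text
clock: 19.32
tool_pos: [0.5267, -0.1635, 0.0492]
orientation: [0.996, -0.094, -0.001, 0.0]
force: [-6.6, -2.1, 1.8]
width: 0.0004
grasp_force: 3.3
```

```bash
python3 f.py
```

```text
19.4667 push -6.11 [-6.1 -6.1 -6.7 -5.5] along mm 92.1
[[0.5384, -0.1644]]
```

Call:
{"method": "jog_arm", "body": {"increments": [{"dp": [0.001, -0.0002, 0], "yaw": 0}, {"dp": [0.001, -0.0002, 0], "yaw": 0}]}}

```text
clock: 19.73
tool_pos: [0.5277, -0.1637, 0.0493]
orientation: [0.996, -0.094, -0.0, 0.0]
force: [-8.2, -1.8, 2.0]
width: 0.0003
grasp_force: 3.4
```

```bash
python3 f.py
```

```text
19.8833 push -7.12 [-7.7 -6.1 -7.6 -7.2] along mm 93.1
[[0.5357, -0.1637]]
```

Call:
{"method": "jog_arm", "body": {"increments": [{"dp": [0.001, -0.0002, 0], "yaw": 0}, {"dp": [0.001, -0.0002, 0], "yaw": 0}]}}

```text
clock: 20.15
tool_pos: [0.5287, -0.1639, 0.0492]
orientation: [0.996, -0.094, -0.001, 0.0]
force: [-8.8, -2.2, 2.0]
width: 0.0006
grasp_force: 3.6
```

```bash
python3 f.py
```

```text
20.3 push -7.14 [-8.2 -6.7 -6.5 -7.2] along mm 94.1
[[0.5374, -0.1654]]
```

Call:
{"method": "jog_arm", "body": {"increments": [{"dp": [0.001, -0.0002, 0], "yaw": 0}, {"dp": [0.001, -0.0002, 0], "yaw": 0}]}}

```text
clock: 20.57
tool_pos: [0.5298, -0.1641, 0.0492]
orientation: [0.996, -0.094, -0.0, 0.0]
force: [-6.1, -2.3, -0.6]
width: 0.0005
grasp_force: 2.9
```

```bash
python3 f.py
```

```text
20.7167 push -5.99 [-5.5 -6.  -5.6 -6.8] along mm 95.3
[[0.5405, -0.1625]]
```

Call:
{"method": "jog_arm", "body": {"increments": [{"dp": [0.001, -0.0002, 0], "yaw": 0}, {"dp": [0.001, -0.0002, 0], "yaw": 0}]}}

```text
clock: 20.98
tool_pos: [0.5308, -0.1643, 0.0492]
orientation: [0.996, -0.093, -0.0, 0.0]
force: [-6.2, -2.9, 0.9]
width: 0.0008
grasp_force: 2.9
```

```bash
python3 f.py
```

```text
21.1333 push -5.4 [-5.6 -4.8 -5.7 -5.5] along mm 96.3
[[0.5377, -0.1621]]
```

The force dropped from 7.1 N to 5.5 N at 95 mm, which is the click. I back off slowly and check that the tray holds.

Call:
{"method": "jog_arm", "body": {"increments": [{"dp": [-0.001, 0.0002, 0], "yaw": 0}, {"dp": [-0.002, 0.0004, 0], "yaw": 0}, {"dp": [-0.003, 0.0006, 0], "yaw": 0}, {"dp": [-0.003, 0.0006, 0], "yaw": 0}]}}

```text
clock: 21.57
tool_pos: [0.5276, -0.1635, 0.0492]
orientation: [0.996, -0.093, -0.0, -0.0]
force: [-5.4, 0.1, -0.0]
width: 0.0006
grasp_force: 2.8
```

```bash
python3 f.py
```

```text
21.7167 push -5.68 [-5.3 -5.9 -5.4 -6. ] along mm 93.0
[[0.5373, -0.1641]]
```

Call:
{"method": "jog_arm", "body": {"increments": [{"dp": [-0.001, 0.0002, 0], "yaw": 0}, {"dp": [-0.002, 0.0004, 0], "yaw": 0}, {"dp": [-0.002, 0.0004, 0], "yaw": 0}]}}

```text
clock: 22.07
tool_pos: [0.5256, -0.1631, 0.0493]
orientation: [0.996, -0.093, -0.0, -0.0]
force: [-5.6, -1.6, 0.1]
width: 0.0006
grasp_force: 2.8
```

```bash
python3 f.py
```

```text
22.2167 push -5.49 [-5.2 -5.5 -5.6 -5.7] along mm 90.9
[[0.5343, -0.1656]]
```

Call:
{"method": "jog_arm", "body": {"increments": [{"dp": [-0.001, 0.0002, 0], "yaw": 0}, {"dp": [-0.002, 0.0004, 0], "yaw": 0}, {"dp": [-0.002, 0.0004, 0], "yaw": 0}]}}

```text
clock: 22.57
tool_pos: [0.5236, -0.1627, 0.0492]
orientation: [0.996, -0.093, -0.0, -0.0]
force: [-5.3, -0.7, -0.7]
width: 0.0007
grasp_force: 2.6
```

```bash
python3 f.py
```

```text
22.7167 push -4.89 [-5.1 -4.5 -4.9 -5.1] along mm 88.9
[[0.5318, -0.1605]]
```

The tray followed the fingers back out, so it was not caught yet. I push in again and go deeper.

Call:
{"method": "jog_arm", "body": {"increments": [{"dp": [0.001, -0.0002, 0], "yaw": 0}, {"dp": [0.002, -0.0004, 0], "yaw": 0}, {"dp": [0.003, -0.0006, 0], "yaw": 0}, {"dp": [0.004, -0.0008, 0], "yaw": 0}, {"dp": [0.004, -0.0008, 0], "yaw": 0}]}}

```text
clock: 23.23
tool_pos: [0.5276, -0.1635, 0.0493]
orientation: [0.996, -0.093, -0.0, -0.0]
force: [-7.4, -0.8, 0.2]
width: 0.0006
grasp_force: 3.4
```

```bash
python3 f.py
```

```text
23.3833 push -6.65 [-7.1 -6.4 -6.1 -7. ] along mm 93.0
[[0.5341, -0.1678]]
```

Call:
{"method": "jog_arm", "body": {"increments": [{"dp": [0.001, -0.0002, 0], "yaw": 0}, {"dp": [0.002, -0.0004, 0], "yaw": 0}, {"dp": [0.003, -0.0006, 0], "yaw": 0}, {"dp": [0.003, -0.0006, 0], "yaw": 0}]}}

```text
clock: 23.82
tool_pos: [0.5307, -0.1641, 0.0492]
orientation: [0.996, -0.093, -0.0, -0.0]
force: [-6.9, -1.1, -0.6]
width: 0.0005
grasp_force: 2.9
```

```bash
python3 f.py
```

```text
23.9667 push -5.62 [-6.6 -5.3 -4.9 -5.7] along mm 96.1
[]
```

Call:
{"method": "jog_arm", "body": {"increments": [{"dp": [0.001, -0.0002, 0], "yaw": 0}, {"dp": [0.001, -0.0002, 0], "yaw": 0}]}}

```text
clock: 24.23
tool_pos: [0.5317, -0.1644, 0.0493]
orientation: [0.996, -0.093, -0.0, -0.0]
force: [-5.8, -0.5, 0.0]
width: 0.0003
grasp_force: 2.9
```

```bash
python3 f.py
```

```text
24.3833 push -5.78 [-5.6 -6.2 -5.3 -6. ] along mm 97.1
[[0.5406, -0.1634]]
```

Call:
{"method": "jog_arm", "body": {"increments": [{"dp": [0.001, -0.0002, 0], "yaw": 0}, {"dp": [0.001, -0.0002, 0], "yaw": 0}]}}

```text
clock: 24.65
tool_pos: [0.5326, -0.1646, 0.0493]
orientation: [0.996, -0.093, -0.0, -0.0]
force: [-6.1, -0.8, -0.8]
width: 0.0003
grasp_force: 3.0
```

```bash
python3 f.py
```

```text
24.8 push -5.76 [-5.8 -5.7 -5.4 -6.1] along mm 98.1
[[0.5398, -0.1651]]
```

Call:
{"method": "jog_arm", "body": {"increments": [{"dp": [0.0007, -0.0001, 0], "yaw": 0}, {"dp": [0.0007, -0.0001, 0], "yaw": 0}]}}

```text
clock: 25.07
tool_pos: [0.5333, -0.1647, 0.0493]
orientation: [0.996, -0.094, -0.0, 0.0]
force: [-6.5, -1.4, -0.9]
width: 0.0006
grasp_force: 3.0
```

```bash
python3 f.py
```

```text
25.2167 push -5.44 [-6.1 -5.6 -4.8 -5.2] along mm 98.8
[[0.5408, -0.1664]]
```

There is no stop within 4 mm of that bump, so it wasn't the home catch. I continue inward.

Call:
{"method": "jog_arm", "body": {"increments": [{"dp": [0.001, -0.0002, 0], "yaw": 0}, {"dp": [0.0015, -0.0003, 0], "yaw": 0}, {"dp": [0.0015, -0.0003, 0], "yaw": 0}]}}

```text
clock: 25.57
tool_pos: [0.5349, -0.165, 0.0493]
orientation: [0.996, -0.093, -0.0, 0.0]
force: [-4.5, -1.6, -0.1]
width: 0.0006
grasp_force: 2.4
```

```bash
python3 f.py
```

```text
25.7167 push -4.84 [-4.1 -5.4 -4.7 -5.1] along mm 100.4
[[0.543, -0.1639]]
```

Call:
{"method": "jog_arm", "body": {"increments": [{"dp": [0.001, -0.0002, 0], "yaw": 0}, {"dp": [0.0015, -0.0003, 0], "yaw": 0}, {"dp": [0.0015, -0.0003, 0], "yaw": 0}]}}

```text
clock: 26.07
tool_pos: [0.5364, -0.1653, 0.0493]
orientation: [0.996, -0.093, -0.0, 0.0]
force: [-5.2, -1.4, -0.0]
width: 0.0004
grasp_force: 2.4
```

```bash
python3 f.py
```

```text
26.2167 push -4.81 [-4.8 -4.8 -4.8 -4.8] along mm 102.0
[[0.3603, -0.2902]]
```

Call:
{"method": "jog_arm", "body": {"increments": [{"dp": [0.001, -0.0002, 0], "yaw": 0}, {"dp": [0.0015, -0.0003, 0], "yaw": 0}, {"dp": [0.0015, -0.0003, 0], "yaw": 0}]}}

```text
clock: 26.57
tool_pos: [0.5372, -0.1655, 0.0492]
orientation: [0.996, -0.094, -0.001, -0.0]
force: [-13.5, 0.3, 4.1]
width: 0.0007
grasp_force: 6.7
```

```bash
python3 f.py
```

```text
26.7167 push -13.27 [-13.4 -13.7 -12.9 -13.2] along mm 102.8
[[0.5465, -0.1693]]
```

That is the stop, at 13 N. The force had dropped just before it, at about 100 mm. I back off.

Call:
{"method": "jog_arm", "body": {"increments": [{"dp": [-0.001, 0.0002, 0], "yaw": 0}, {"dp": [-0.002, 0.0004, 0], "yaw": 0}, {"dp": [-0.003, 0.0006, 0], "yaw": 0}, {"dp": [-0.004, 0.0008, 0], "yaw": 0}, {"dp": [-0.005, 0.001, 0], "yaw": 0}, {"dp": [-0.005, 0.001, 0], "yaw": 0}]}}

```text
clock: 27.32
tool_pos: [0.5333, -0.1645, 0.0497]
orientation: [0.996, -0.093, 0.001, -0.0]
force: [0.4, 0.7, 0.4]
width: 0.0008
grasp_force: 0.0
```

```bash
python3 f.py
```

```text
27.4667 push -0.02 [ 0.3 -0.1  0.4 -0.7] along mm 98.8
[[0.5413, -0.164]]
```

Contact force is zero, so the tray holds. I retreat, lift and check the collet.

Call:
{"method": "jog_arm", "body": {"increments": [{"dp": [-0.015, 0.003, 0], "yaw": 0}, {"dp": [-0.04, 0.0075, 0], "yaw": 0}, {"dp": [-0.065, 0.012, 0], "yaw": 0}, {"dp": [-0.07, 0.013, 0.03], "yaw": 0}, {"dp": [-0.07, 0.013, 0.065], "yaw": 0}, {"dp": [-0.07, 0.013, 0.1], "yaw": 0}, {"dp": [-0.07, 0.013, 0.12], "yaw": 0}, {"dp": [-0.07, 0.013, 0.12], "yaw": 0}]}}

```text
clock: 28.23
tool_pos: [0.4645, -0.1521, 0.1745]
orientation: [0.996, -0.093, 0.003, 0.001]
force: [-0.4, -0.5, 0.9]
width: 0.0005
grasp_force: 0.0
```

```bash
python3 - <<'E'
from h import *
o=env.get_obs();print(o['clock'],o['tool_pos'],o['force'])
a=snap("wrist","w6.png"); b=snap("side","s6.png")
for n in("wrist","side"):
  for t in("brass_collet_mid","pocket","tray_front","release_top"):
    print(n,t,[(np.round(d['position'],3).tolist(),round(d['conf'],2)) for d in spot_point(n,t)[:2]])
c=cv2.resize(b[140:230,250:370],(600,450),interpolation=cv2.INTER_CUBIC)
cv2.imwrite('pics/c6.png',np.vstack([c,cv2.resize(a[0:240],(600,225))])[:600,:,::-1])
E
```

```text
28.2333 [ 0.46453566 -0.15211622  0.17452384] [-0.43030754 -0.45126804  0.88235446]
wrist brass_collet_mid [([0.359, -0.293, -0.001], 0.26)]
wrist pocket [([0.597, -0.175, 0.012], 0.86)]
wrist tray_front [([0.542, -0.166, 0.041], 0.93)]
wrist release_top [([0.36, -0.29, -0.002], 0.5)]
side brass_collet_mid [([0.596, -0.175, 0.032], 0.48)]
side pocket [([0.6, -0.173, 0.015], 0.65)]
side tray_front [([0.542, -0.166, 0.037], 0.61)]
side release_top [([0.654, -0.115, 0.087], 0.49)]
```

View pics/c6.png

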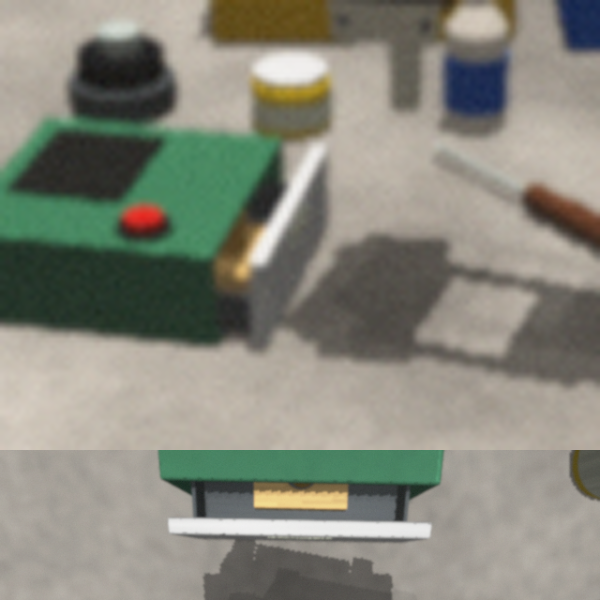

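The panel stays at x = 0.542, about 21 mm inside the first catch. The button is up at (145,220), and the brass collet is upright in the mouth at (240,250), matching the pocket. I hand the job in.

```bash
python3 -c "
from workcell import env
print(env.finish_job())"
```

```text
the job is handed in; nothing more can be done
None
```

I stood the brass collet in the pocket and pushed the tray in until it held by itself with the button up. The job is handed in; the hand-in returned no verdict.

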